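# Set the indenter's load sleeve and offer up the test ball on its tray

## Task

First turn the scale sleeve on top of the indenter until it clicks in at number 4. Then lift the blue ball tray by its yellow grip, keeping the steel ball in its pocket, and finish while still holding it, level and still, with its middle over the middle of the perforated red brick and its underside about 10 cm above the brick's top, so that I can take the ball for the impression test. Do not shift the brick or anything else lying on the bench, and leave the sleeve at 4.

Things in the scene. Friction and masses are not known exactly. Their poses are not given: they have to be found in the camera images.
- sleeve (a joint): Turn of the sleeve in rad, growing CLOCKWISE seen from above: 0 at number 1, 0.4363 (25 degrees) more per number, so 1.309 at 4 and 2.182 at 6, the last; end stops just past 1 and 6. Starts at 1, 2 or 3. A spring detent clicks at each number: turning takes 0.1 to 0.2 N m, and once let go the sleeve settles into the nearest number.
- sleeve_grip (a point): Where to grip the scale sleeve, a dark knurled upright cylinder (44 mm in diameter and 44 mm high, any diameter may be gripped) on top of the fixed indenter: point on its vertical axis, 14 mm below its flat top, 101 mm above the bench. The white scale flange (128 mm across) lies 31 mm below this point.
- pointer_tip (a point): Tip of the orange pointer at the sleeve's foot, 33 mm from its axis; an orange line on the sleeve's top and side runs the same way. It points at one of the black digits 1 to 6 (14 mm tall, their tops outward) on the white flange.
- tester: The indenter stand, fixed: green 130 mm square base plate with upright barrel and round white flange, origin under its centre on the bench. Number 3.5 lies along its +x axis; number 1 lies 62.5 degrees anticlockwise of it seen from above, the others follow clockwise at 25 degrees each.
- tray: Blue ball tray, 170 mm (its x) by 100 mm (its y), rim 10 mm high, floor 4 mm thick, 0.3 kg (varies by a fifth); origin at the centre of the underside, z up. In its middle stands a yellow upright grip, 44 mm along x, 14 mm thick along y, top 67 mm above the underside.
- tray_grip (a point): Point in the middle of the yellow grip, 50 mm above the tray's underside (17 mm below the grip's top); squeeze across the tray's y axis.
- pocket (a point): Centre of the ball when mid-pocket: on the tray's x axis, 52 mm to +x of the tray's middle, 16.5 mm above its underside. The pocket is a white ring on the tray's floor, 32 mm inside and 40 mm outside diameter, 4 mm high; the ball rolls up to 7 mm from its middle and jumps the rim if the tray is tipped some 45 degrees or jerked.
- ball_center (a point): Centre of the loose steel ball, 25 mm in diameter, 64 g.
- brick: Perforated red brick lying flat, 215 mm (its x) by 102 mm (its y) by 65 mm high, six slots through it, 2.2 kg, loose; origin at the centre of the underside.
- brick_top (a point): Centre of the brick's top face, 65 mm above the bench.
- gauge: Bystander: black plastic thickness gauge lying flat, about 110 by 55 mm, 8 mm high; origin under it.
- cal_block: Bystander: bronze calibration block, 50 by 32 mm, 25 mm high; origin at the centre of the underside.
- chip_tray: Bystander: grey enamel tray of brick chips, 200 by 140 mm, 30 mm high; origin at the centre of the underside.
- hammer: Bystander: hammer lying on the far side of the bench, 260 mm long, head 100 mm or less across.

How it is judged:
By the outcome, as a careful person would: the job done as asked, in the order asked, and still so for the second after the job is handed in, while the arm keeps its last pose, push and grip.
It also fails if it takes over 61 s, if anything falls off the work surface, if the arm or the gripper's body presses on something with over 40 N, if the wrist force passes 120 N, or if a joint passes its speed limit or range.

## Robot

A 7-joint arm with a two-finger parallel gripper is mounted at the origin on the work surface. World frame = base frame: x ahead of the robot, y to its left, z up, the work surface at z = 0. Lengths are in mm, angles in rad, forces in N, time in s.
With the tool pointing down it reaches from about 425 to 1025 mm from the base axis. Payload 9.4 kg.
Tool frame: the origin (TCP) lies midway between the tips of the shut fingers; the grasp point (between the pads) lies 19 mm behind it; x points along the fingers, z is the direction in which the jaws open and shut, and the axes are right-handed (so a half turn about x gives the same grasp; the last joint's range is limited). The gripper opens to 85 mm and grips with 20 to 120 N. Pads are 22 mm wide; open, the fingers measure 114 mm over their backs; the gripper's body (76 mm by 85 mm) begins 54 mm behind the grasp point. The pads swing forward as they close: fully open they stand 13 mm farther back than shut.
Start: joints at [1.115, 0.599, -0.003, 1.599, 0.002, 0.943, -0.08], TCP at [268.1, -673.607, 231.275] pointing down, gripper open.
Joint ranges: [-2.57, 2.57], [-0.35, 1.97], [-1.29, 1.29], [0.11, 2.56], [-1.05, 4.19], [0.11, 1.86], [-2.63, 2.63]. Speed limits (rad/s): [2.22, 2.22, 3.01, 3.01, 3.14, 3.14, 3.14].

## Interface

Orientations are given as [roll, pitch, yaw] about the fixed x, y, z axes, in that order (R = Rz(yaw) Ry(pitch) Rx(roll)).
In Python, from plant import manip, optics, ticket gives the robot as it stands.
- The arm moves only by the tool play_rows, never from a script. Its argument "plan" is text: rows parted by semicolons, each of 7 numbers parted by spaces: the turn, a rotation vector about the world's x, y, z in degrees, then the shift along the world's x, y, z in m, then the finger opening in m, from 0 to 0.0854. In form: ax ay az x y z hand; .... A call has 1 to 5 rows; each row is the pose to reach, as a shift and turn from the pose commanded when the call began; what a row does not reach only later rows make up. A row lasts 1/10 s, in which the tool goes at most 50 mm and 8.59 degrees, less where a joint would pass 70% of its speed; a pose out of reach is approached as far as the arm can. A call with a gripper value outside its range is refused whole. The fingers move at their own pace and stop on an object; the grip force is fixed at half the most. Time passes only in rows, so rows that repeat a pose let the fingers close. It gives the time, the measured TCP pose, the force and the opening at its end, in the units of the state.
- manip.observe(): the state, without advancing time (a new reading comes with each control period).
- optics.get_image(name): name is "scene" or "top" or "wrist"; returns a dict with "pixels" (480x640x3 uint8, red, green, blue), "range_z" (480x640 float32, mm along the optical axis (not along the pixel's ray), 0 where there is no reading), "mtx" (3x3 intrinsics, pixels), "k1" (the pictures are not rectified: a ray, as slopes to the right and down, at radius r is drawn at 1 + k1 r^2 times it, then the intrinsics apply), "rvec" (rotation vector, rad) and "tvec" (3), from world to camera coordinates, as OpenCV has them; the wrist camera has in their place "tool_from_camera" (4x4, takes a point from camera to tool coordinates, whose origin is the TCP and whose axes are the tool frame's). Camera axes: x right, y down, z forward; pixel columns grow to the right and rows downward; lengths in mm; the calibration is good to about 2 mm. A picture is of the moment at which its call begins: read the wrist's pose just before it.
- ticket.job_done(): hands the job in, once; it reports no verdict.
The state is a dict: "time": time; "qpos": joint angles; "joint_vel": joint speeds; "joint_torque": joint torques, N m; "eef_pos": TCP position; "tool_rot": TCP orientation; "ft_force": force on the tool from outside, world axes, zero at the start; "wrist_torque": the same for the moment, N m; "gripper_width": finger opening in mm.
Only numpy, scipy, OpenCV 4.12 (cv2) and the standard library are available. Lean on these libraries where they do the work, as an engineer would, in place of code of your own. Each camera call takes 0.05 s, during which the arm holds its last target.

## Working session

There is one attempt and no reset: what is moved stays moved. The work goes in short steps, Python scripts to look and compute and a tool call to move; the robot and the scene stay as the last step left them, time stands still between calls to the robot, and variables do not carry over. Pictures are saved under pics/ and viewed, and the job is handed in when it is done.

Besides the shell and the picture viewer there is one more tool, called after ">>>" as name(argument=value, ...), one argument or row to a line, values as JSON. play_rows: Moves the arm, as the interface text tells. Its arguments: {"type":"object","properties":{"plan":{"type":"string"}},"required":["plan"]}

```bash
mkdir -p pics; ls; python3 - <<'E'
from plant import manip, optics
import cv2
s=manip.observe(); print({k:s[k] for k in('time','eef_pos','tool_rot','ft_force','gripper_width')})
for n in("scene","top","wrist"):
    d=optics.get_image(n); cv2.imwrite(f"pics/a_{n}.png",d["pixels"][:,:,::-1])
    print(n,d["mtx"],d["k1"],d.get("rvec"),d.get("tvec"),d.get("tool_from_camera"))
E
```

```text
pics
{'time': 0.0, 'eef_pos': array([ 267.94337961, -673.15640932,  230.41530486]), 'tool_rot': array([-3.04346774,  1.56922836,  2.04784171]), 'ft_force': array([ 0.26373394,  0.20116969, -0.48821776]), 'gripper_width': 85.25197593380615}
scene [[472.06177307   0.         321.39787183]
 [  0.         472.06177307 240.50050349]
 [  0.           0.           1.        ]] -0.09046084276947633 [ 1.96622621  0.98703709 -0.51908978] [-394.24985604 -172.83213719 1264.13719025] None
top [[511.52474102   0.         319.52023545]
 [  0.         511.52474102 239.66948746]
 [  0.           0.           1.        ]] 0.008523201842076784 [ 2.15882261 -2.19646203 -0.00647036] [ 51.32038299 588.46653902 877.469528  ] None
wrist [[333.79751402   0.         315.87797496]
 [  0.         333.79751402 239.36967867]
 [  0.           0.           1.        ]] -0.016684975120164373 None None [[-5.93901004e-04 -2.99264626e-01  9.54169970e-01 -1.42741681e+02]
 [-8.69703505e-04 -9.54169623e-01 -2.99265058e-01  7.77755569e+01]
 [ 9.99999445e-01 -1.00757879e-03  3.06410803e-04 -5.83828935e-01]
 [ 0.00000000e+00  0.00000000e+00  0.00000000e+00  1.00000000e+00]]
```

View pics/a_top.png

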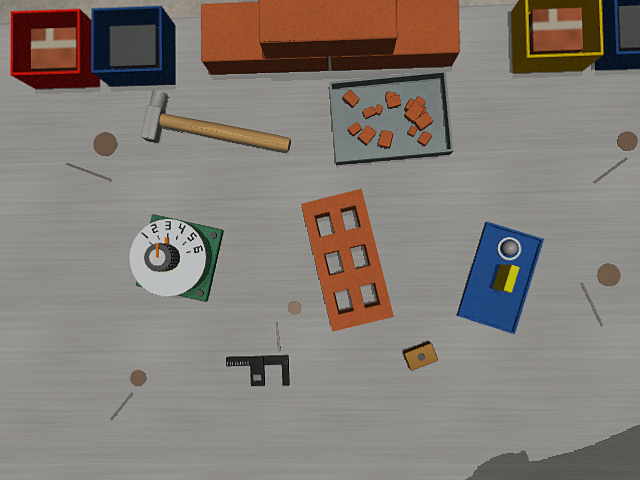

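View pics/a_scene.png

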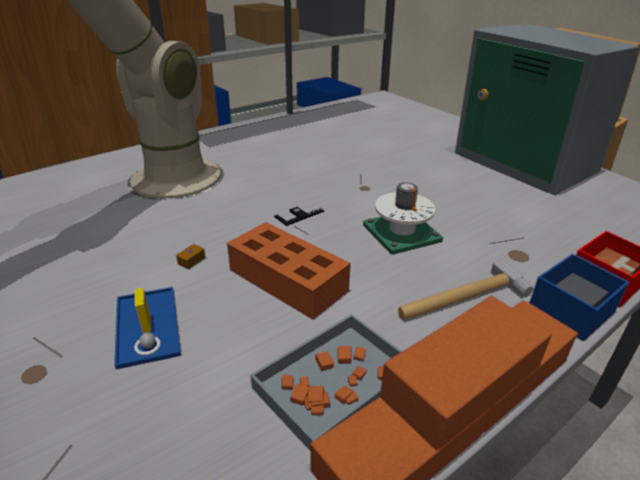

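View pics/a_wrist.png

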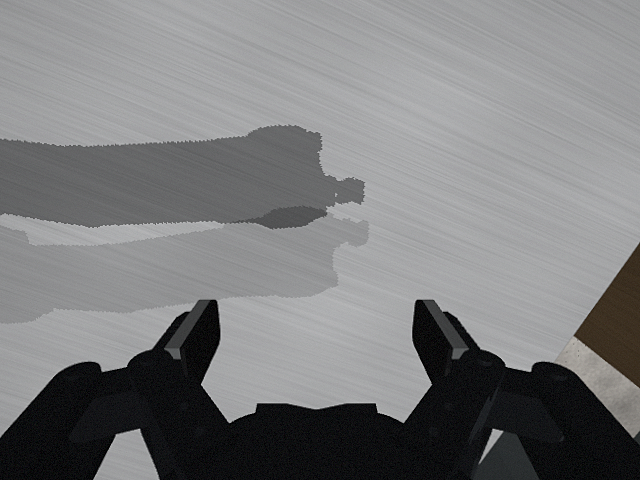

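```bash
cat > h.py <<'E'
import numpy as np, cv2
from scipy.spatial.transform import Rotation as Ro
from plant import manip, optics
def undist(d,uv):
    K=d["mtx"]; D=np.array([d["k1"],0,0,0,0.])
    return cv2.undistortPoints(np.array(uv,float).reshape(-1,1,2),K,D).reshape(-1,2)
def toolT(s):
    T=np.eye(4); T[:3,:3]=Ro.from_euler('xyz',s["tool_rot"]).as_matrix(); T[:3,3]=s["eef_pos"]; return T
def campose(d,s=None):
    "cam->world R, C"
    if d.get("rvec") is not None:
        R=cv2.Rodrigues(np.array(d["rvec"],float))[0]; t=np.array(d["tvec"],float).ravel(); return R.T,-R.T@t
    T=toolT(s)@d["tool_from_camera"]; return T[:3,:3],T[:3,3]
def onplane(d,uv,z,s=None):
    R,C=campose(d,s); n=undist(d,uv); r=np.c_[n,np.ones(len(n))]@R.T
    k=(z-C[2])/r[:,2]; return C+r*k[:,None]
def proj(d,P,s=None):
    R,C=campose(d,s); rv=cv2.Rodrigues(R.T)[0]
    return cv2.projectPoints(np.array(P,float).reshape(-1,1,3),rv,-R.T@C,d["mtx"],np.array([d["k1"],0,0,0,0.]))[0].reshape(-1,2)
def cloud(d,s=None):
    h,w=d["range_z"].shape; vv,uu=np.mgrid[:h,:w]; n=undist(d,np.c_[uu.ravel(),vv.ravel()])
    R,C=campose(d,s); z=d["range_z"].ravel()
    P=C+(np.c_[n,np.ones(len(n))]*z[:,None])@R.T; return P.reshape(h,w,3)
E
python3 - <<'E'
from h import *
d=optics.get_image("top"); R,C=campose(d); print("C",C,R)
im=d["pixels"]; c=cv2.resize(im[205:315,115:235],None,fx=6,fy=5.45,interpolation=cv2.INTER_CUBIC); cv2.imwrite("pics/b.png",c[:,:,::-1])
hsv=cv2.cvtColor(im,cv2.COLOR_RGB2HSV)
P=cloud(d); 
def comp(m,name,box):
    x0,y0,x1,y1=box; mm=np.zeros(m.shape,np.uint8); mm[y0:y1,x0:x1]=m[y0:y1,x0:x1]
    cs,_=cv2.findContours(mm,cv2.RETR_EXTERNAL,cv2.CHAIN_APPROX_NONE); c=max(cs,key=cv2.contourArea); return c
H,S,V=hsv[...,0],hsv[...,1],hsv[...,2]
def rect(m,name,box,z):
    c=comp(m.astype(np.uint8),name,box)
    Q=onplane(d,c.reshape(-1,2),z)[:,:2].astype(np.float32); r=cv2.minAreaRect(Q); print(name,r, cv2.boxPoints(r).round(1).tolist())
rect((H<15)&(S>130),"brick",(295,180,400,340),65)
rect((H>100)&(H<130)&(S>120),"tray",(440,210,560,345),10)
rect((H>22)&(H<35)&(S>120),"grip",(440,210,560,345),67)
rect((S<40)&(V>200),"flange",(115,205,220,310),70)
rect((H>40)&(H<95)&(S>80),"base",(115,205,240,310),8)
for n,(u,v) in dict(brick=(331,247),traygrip=(513,278),sleeve=(155,257),flange=(185,275),chip=(350,150)).items(): print(n,np.median(P[v-1:v+2,u-1:u+2].reshape(-1,3),0).round(1))
E
```

```text
C [ 5.52647626e+02 -9.01014942e-02  9.01920182e+02] [[-0.01631591 -0.99902105  0.04111844]
 [-0.99876146  0.01821731  0.04629978]
 [-0.04700352 -0.04031209 -0.99808096]]
brick ((554.3868408203125, -4.669517517089844), (214.32107543945312, 102.38225555419922), 12.854215621948242) [[438.5, 21.399999618530273], [461.29998779296875, -78.4000015258789], [670.2999877929688, -30.700000762939453], [647.5, 69.0999984741211]]
tray ((520.10791015625, -266.5914306640625), (101.18616485595703, 169.772705078125), 71.35684204101562) [[423.5, -287.3999938964844], [584.4000244140625, -341.70001220703125], [616.7000122070312, -245.8000030517578], [455.79998779296875, -191.5]]
grip ((521.4307250976562, -258.8202209472656), (29.419607162475586, 45.240665435791016), 71.82099151611328) [[495.3999938964844, -265.70001220703125], [538.2999877929688, -279.8999938964844], [547.5, -251.89999389648438], [504.5, -237.8000030517578]]
flange ((601.6550903320312, 242.94442749023438), (13.022096633911133, 2.3195624351501465), 38.29869842529297) [[595.7999877929688, 239.8000030517578], [597.2999877929688, 238.0], [607.5, 246.10000610351562], [606.0, 247.89999389648438]]
base ((555.0452880859375, 260.2859191894531), (69.85968017578125, 129.54452514648438), 76.85430908203125) [[484.0, 241.0], [610.2000122070312, 211.5], [626.0999755859375, 279.6000061035156], [499.8999938964844, 309.0]]
brick [574.7  20.   66.4]
traygrip [ 520.1 -269.8   68.3]
sleeve [562.7 293.3 116.8]
flange [532.8 261.   70.1]
chip [746.7 -14.9   5.4]
```

View pics/b.png

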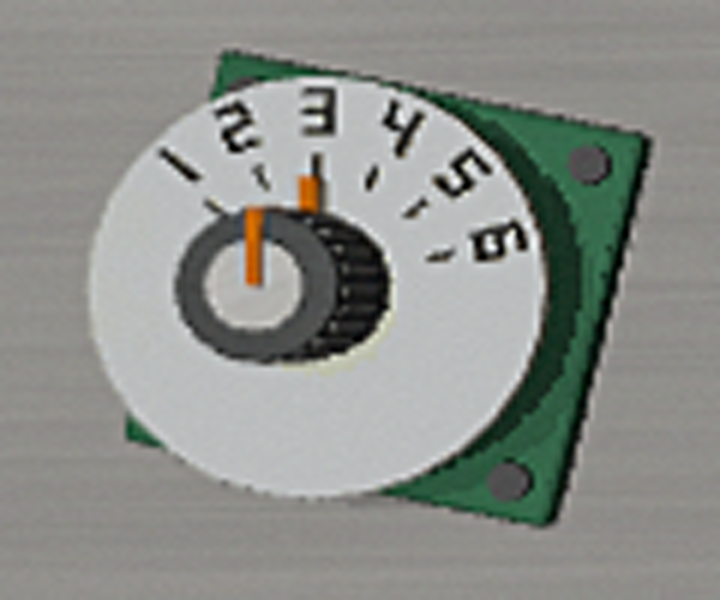

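```bash
python3 - <<'E'
from h import *
d=optics.get_image("top"); P=cloud(d); im=d["pixels"].astype(int)
# flange: depth 65..75 within box ; sleeve top z 112..119
box=np.zeros(P.shape[:2],bool); box[200:315,115:235]=1
for n,lo,hi,z in(("flange",60,130,70),("top",108,125,115)):
    m=(box&(P[...,2]>lo)&(P[...,2]<hi)).astype(np.uint8)
    c=max(cv2.findContours(m,0,1)[0],key=cv2.contourArea).reshape(-1,2)
    Q=onplane(d,c,z)[:,:2].astype(np.float32); print(n,len(c),cv2.minEnclosingCircle(Q),cv2.fitEllipse(Q), P[m>0].mean(0))
hsv=cv2.cvtColor(d["pixels"],cv2.COLOR_RGB2HSV);H,S,V=[hsv[...,i] for i in range(3)]
w=((S<60)&(V>140)&box).astype(np.uint8)
m=(box&(H>5)&(H<22)&(S>180)).astype(np.uint8)
n,l,st,ce=cv2.connectedComponentsWithStats(m)
for i in range(1,n): print("orange",st[i],ce[i])
m=(P[...,2]>55)&(P[...,2]<90); m[:, :440]=0; m[:205]=0; m[345:]=0; m[:,560:]=0
print("grip",cv2.minAreaRect(P[m][:,:2].astype(np.float32)),m.sum())
# ball
b=P[235:262,498:522].reshape(-1,3); b=b[b[:,2]>22]; print("ball top",b.mean(0))
# scene view: sleeve, grip, tray
d=optics.get_image("scene"); P=cloud(d)
X,Y,Z=P[...,0],P[...,1],P[...,2]
m=(abs(X-555)<90)&(abs(Y-265)<90)&(Z>108)&(Z<125); print("sl top",P[m].mean(0),m.sum())
m=(abs(X-555)<90)&(abs(Y-265)<90)&(Z>64)&(Z<76); print("fl", cv2.minEnclosingCircle(P[m][:,:2].astype(np.float32)))
m=(abs(X-520)<30)&(abs(Y+265)<30)&(Z>55)&(Z<80); print("grip",P[m].mean(0),m.sum(), P[m].min(0),P[m].max(0))
m=(abs(X-555)<130)&(abs(Y)<90)&(Z>60)&(Z<75); print("brick",cv2.minAreaRect(P[m][:,:2].astype(np.float32)))
E
```

```text
flange 218 ((562.7509155273438, 289.51983642578125), 64.37936401367188) ((562.9304809570312, 289.49591064453125), (125.97582244873047, 127.39714813232422), 175.8911590576172) [562.72038307 286.60321513  77.65331405]
top 83 ((563.3598022460938, 288.4664306640625), 23.23885726928711) ((563.0548706054688, 288.8587646484375), (43.12490463256836, 44.71099853515625), 0.06274507194757462) [563.02920113 288.65616981 115.49458063]
orange [154 232   1   1   1] [154. 232.]
orange [165 237   3   7  19] [166.05263158 240.31578947]
orange [156 244   3  13  31] [156.74193548 249.35483871]
grip ((520.0687866210938, -266.1837158203125), (14.560491561889648, 43.899024963378906), 69.91681671142578) 298
ball top [ 569.62144358 -272.65774387   49.19607696]
sl top [565.3675106  287.74071988 113.16194726] 195
fl ((564.18408203125, 290.64862060546875), 65.35358428955078)
grip [ 525.40851272 -267.82424151   64.41352153] 209 [ 496.18609049 -279.64764742   55.02150054] [ 542.71386448 -254.82267296   68.86613736]
brick ((553.2232666015625, -4.4805145263671875), (219.30331420898438, 106.22032165527344), 12.55399227142334)
```

```bash
python3 - <<'E'
from h import *
s=manip.observe(); T=toolT(s); print(T.round(3)); z=T[:3,2]; print("jaw az",np.degrees(np.arctan2(z[1],z[0])), s["qpos"])
E
```

```text
[[-0.00000e+00  9.29000e-01  3.70000e-01  2.68050e+02]
 [ 0.00000e+00  3.70000e-01 -9.29000e-01 -6.73445e+02]
 [-1.00000e+00 -0.00000e+00 -1.00000e-03  2.30968e+02]
 [ 0.00000e+00  0.00000e+00  0.00000e+00  1.00000e+00]]
jaw az -68.29504871501408 [ 1.11529145  0.59959119 -0.00253439  1.59966904  0.00180478  0.94288621
 -0.07983533]
```

>>> play_rows(
  plan="0 0 8 0.026 0.042 0 0.085; 0 0 16 0.052 0.084 0 0.085; 0 0 24 0.078 0.126 0 0.085; 0 0 32 0.104 0.168 0 0.085; 0 0 40 0.13 0.21 0 0.085",
)

```text
time: 0.8
eef_pos: [398.8, -461.9, 231.5]
tool_rot: [-0.532, 1.57, -1.02]
ft_force: [0.3, 0.7, 0.3]
gripper_width: 85.0
```

>>> play_rows(
  plan="0 0 8 0.02 0.045 0 0.085; 0 0 16 0.04 0.09 0 0.085; 0 0 24 0.06 0.135 0 0.085; 0 0 32 0.08 0.18 0 0.085; 0 0 40 0.1 0.225 0 0.085",
)

```text
time: 1.3
eef_pos: [498.6, -236.9, 231.6]
tool_rot: [-1.003, 1.57, -0.793]
ft_force: [1.2, -0.5, 0.4]
gripper_width: 85.0
```

>>> play_rows(
  plan="0 0 5 0.01 0.048 0 0.085; 0 0 10 0.02 0.096 0 0.085; 0 0 15 0.03 0.144 0 0.085; 0 0 20 0.04 0.192 0 0.085; 0 0 25 0.05 0.24 0 0.085",
)

```text
time: 1.8
eef_pos: [548.3, 3.2, 231.5]
tool_rot: [-1.122, 1.57, -0.478]
ft_force: [0.9, -0.5, -1.0]
gripper_width: 84.7
```

>>> play_rows(
  plan="0 0 0 0.003 0.048 0 0.085; 0 0 0 0.006 0.096 0 0.085; 0 0 0 0.009 0.144 0 0.085; 0 0 0 0.012 0.192 0 0.085; 0 0 0 0.013 0.24 0 0.085",
)

```text
time: 2.3
eef_pos: [561.2, 243.2, 231.3]
tool_rot: [-1.089, 1.57, -0.449]
ft_force: [1.0, -0.4, -0.3]
gripper_width: 84.8
```

>>> play_rows(
  plan="0 0 0 0.0145 0.03 0 0.085; 0 0 0 0.0145 0.045 0 0.085;0 0 0 0.0145 0.045 0 0.085;0 0 0 0.0145 0.045 0 0.085",
)

```text
time: 2.7
eef_pos: [575.3, 285.0, 231.0]
tool_rot: [-2.585, 1.569, -1.945]
ft_force: [0.4, -0.8, 0.2]
gripper_width: 85.2
```

```bash
python3 - <<'E'
from h import *
s=manip.observe(); T=toolT(s); z=T[:3,2]; print(s["time"],s["eef_pos"],"jaw az",np.degrees(np.arctan2(z[1],z[0])), s["qpos"])
d=optics.get_image("wrist"); cv2.imwrite("pics/w1.png",d["pixels"][:,:,::-1])
P=cloud(d,s);X,Y,Z=P[...,0],P[...,1],P[...,2]
for n,lo,hi in(("top",108,122),("fl",62,78)):
    m=(abs(X-563)<90)&(abs(Y-289)<90)&(Z>lo)&(Z<hi); print(n,m.sum(),cv2.minEnclosingCircle(P[m][:,:2].astype(np.float32)),np.median(Z[m]))
    c=cv2.findContours(m.astype(np.uint8),0,1)[0]; c=max(c,key=cv2.contourArea); print(cv2.boundingRect(c))
E
```

```text
2.7 [575.33769979 285.03004165 230.95316476] jaw az 36.67936391718703 [-0.18659472  0.55156902 -0.55020392  1.77470013  0.35361307  0.91632883
 -0.24925262]
top 2386 ((562.447265625, 292.4313049316406), 22.96428680419922) 115.46134266816225
(280, 188, 56, 56)
fl 12057 ((562.6807250976562, 292.5167236328125), 64.07736206054688) 70.26918437981908
(240, 134, 138, 136)
```

View pics/w1.png

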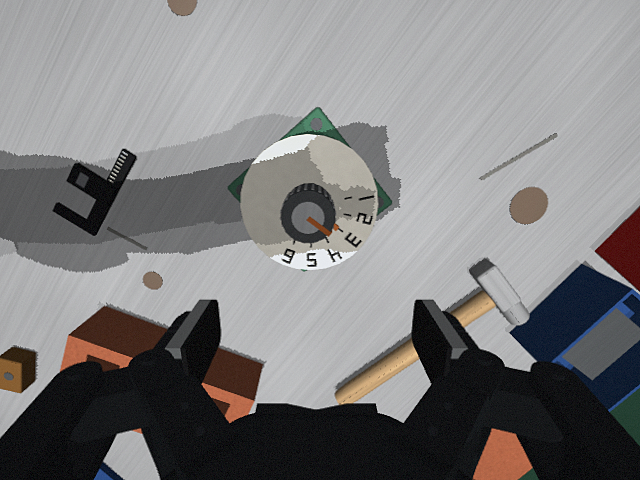

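>>> play_rows(
  plan="0 0 0 -0.0126 0.004 -0.03 0.085; 0 0 0 -0.0126 0.004 -0.07 0.085; 0 0 0 -0.0126 0.004 -0.11 0.085; 0 0 0 -0.0126 0.004 -0.14 0.085; 0 0 0 -0.0126 0.004 -0.149 0.085",
)

```text
time: 3.25
eef_pos: [562.0, 287.1, 79.5]
tool_rot: [-3.048, 1.566, -2.409]
ft_force: [-0.1, -1.1, -0.3]
gripper_width: 85.0
```

>>> play_rows(
  plan="0 0 0 0 0 0 0.044; 0 0 0 0 0 0 0.044; 0 0 0 0 0 0 0.04; 0 0 0 0 0 0 0.04; 0 0 0 0 0 0 0.04",
)

```text
time: 3.75
eef_pos: [563.4, 290.1, 84.5]
tool_rot: [-0.699, 1.569, -0.059]
ft_force: [-2.3, -2.9, 8.2]
gripper_width: 42.8
```

```bash
python3 - <<'E'
from h import *
for i in range(4):
    s=manip.observe(); print(s["time"],s["eef_pos"],s["ft_force"],s["wrist_torque"],s["gripper_width"])
    d=optics.get_image("scene")
cv2.imwrite("pics/s2.png",cv2.resize(d["pixels"][150:260,340:470],None,fx=5,fy=5)[:,:,::-1])
d=optics.get_image("wrist")
cv2.imwrite("pics/w2.png",d["pixels"][:,:,::-1])
E
```

```text
3.75 [563.3799535  290.09272137  84.47186494] [-2.32182245 -2.85490604  8.16222124] [-0.44246165  0.5374785  -0.046775  ] 42.84466571737336
3.8 [563.3911433  290.09169797  84.43608386] [-2.33155757 -2.95004058  6.86657105] [-0.53147993  0.5256866  -0.05855962] 42.557847262094676
3.85 [563.369579   290.11147969  84.44174251] [-2.2171685  -2.52616393  8.356203  ] [-0.48251672  0.45277241 -0.0364515 ] 42.562820694425234
3.9 [563.37962726 290.09735743  84.46821461] [-3.10843945 -3.19709771  8.2211031 ] [-0.5253846   0.52049368 -0.08094955] 42.671730733870945
```

View pics/s2.png

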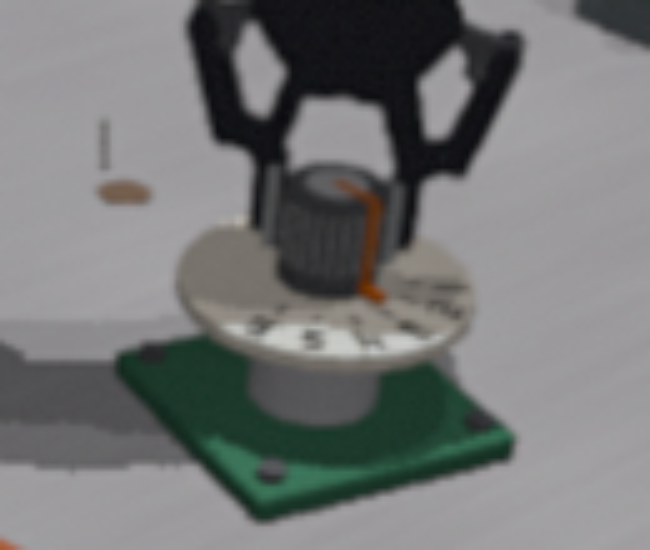

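View pics/w2.png

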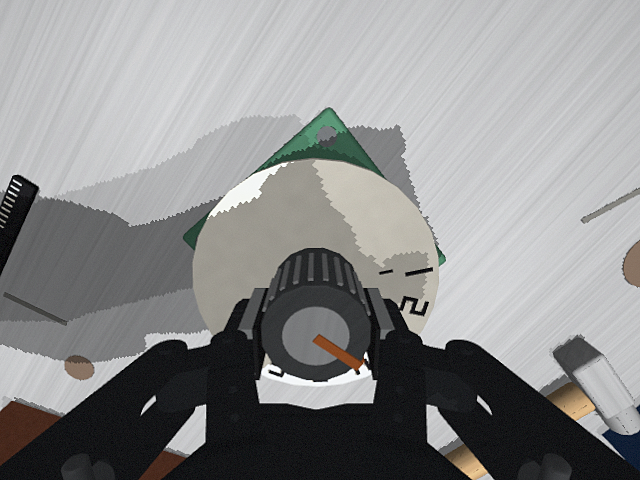

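>>> play_rows(
  plan="0 0 -6 0 0 0 0.04; 0 0 -12 0 0 0 0.04; 0 0 -18 0 0 0 0.04; 0 0 -24 0 0 0 0.04; 0 0 -25.5 0 0 0 0.04",
)

```text
time: 4.5
eef_pos: [562.4, 289.7, 84.4]
tool_rot: [-1.469, 1.569, -1.277]
ft_force: [-4.7, -4.5, 11.1]
gripper_width: 42.7
```

>>> play_rows(
  plan="0 0 0 0 0 0 0.04; 0 0 0 0 0 0 0.04",
)

```text
time: 4.7
eef_pos: [562.4, 289.7, 84.5]
tool_rot: [-1.445, 1.57, -1.25]
ft_force: [-5.8, -3.5, 9.4]
gripper_width: 42.9
```

```bash
python3 - <<'E'
from h import *
s=manip.observe(); T=toolT(s); z=T[:3,2]; print(s["time"],s["eef_pos"],"jaw az",np.degrees(np.arctan2(z[1],z[0])),s["ft_force"],s["wrist_torque"],s["gripper_width"])
d=optics.get_image("wrist")
cv2.imwrite("pics/w3.png",d["pixels"][:,:,::-1])
d=optics.get_image("scene")
cv2.imwrite("pics/s3.png",cv2.resize(d["pixels"][150:260,340:470],None,fx=5,fy=5)[:,:,::-1])
E
```

```text
4.7 [562.44465879 289.65558031  84.46683686] jaw az 11.196534259187874 [-5.79371136 -3.5064249   9.35781187] [-0.88265523  1.11104031  0.01214668] 42.850591430471816
```

View pics/w3.png

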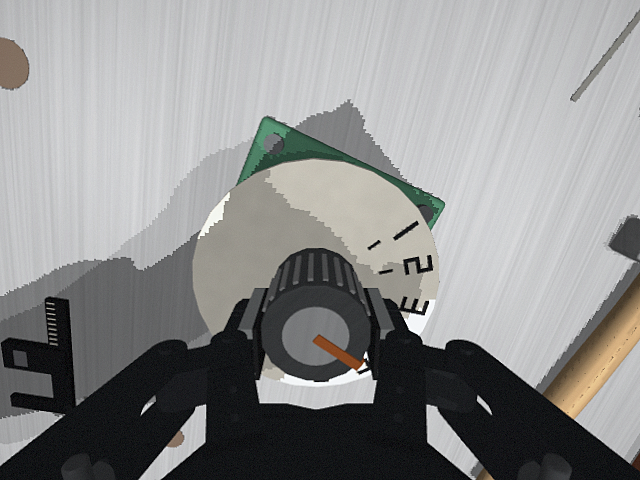

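View pics/s3.png

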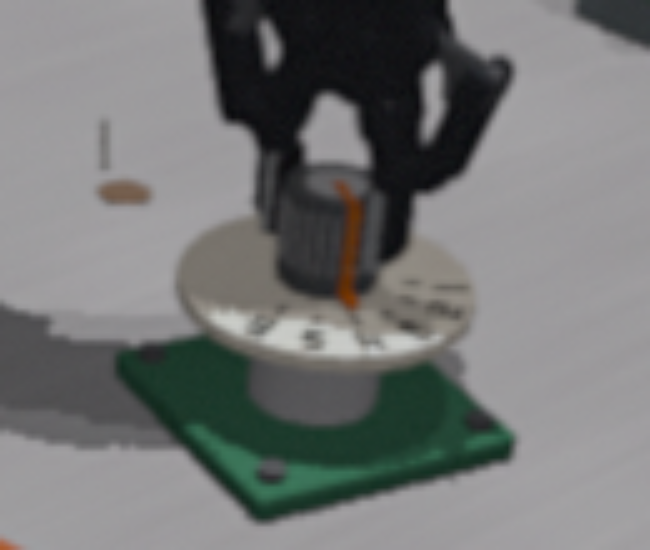

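>>> play_rows(
  plan="0 0 0 0 0 0 0.06; 0 0 0 0 0 0 0.085; 0 0 0 0 0 0 0.085; 0 0 0 0 0 0 0.085; 0 0 0 0 0 0 0.085",
)

```text
time: 5.3
eef_pos: [563.2, 290.5, 82.3]
tool_rot: [0.369, 1.571, 0.565]
ft_force: [-0.4, 0.4, -0.8]
gripper_width: 85.1
```

>>> play_rows(
  plan="0 0 0 0 0 0.02 0.085; 0 0 0 0 0 0.05 0.085; 0 0 0 0 0 0.09 0.085; 0 0 0 0 0 0.13 0.085; 0 0 0 0 0 0.168 0.085",
)

```text
time: 5.8
eef_pos: [562.9, 290.4, 252.0]
tool_rot: [1.365, 1.571, 1.56]
ft_force: [0.8, -0.4, 0.3]
gripper_width: 84.9
```

>>> play_rows(
  plan="0 0 0 -0.007 -0.049 0 0.085; 0 0 0 -0.014 -0.098 0 0.085; 0 0 0 -0.021 -0.147 0 0.085; 0 0 0 -0.028 -0.196 0 0.085; 0 0 0 -0.035 -0.245 0 0.085",
)

```text
time: 6.3
eef_pos: [527.4, 43.6, 250.4]
tool_rot: [-0.599, 1.57, -0.403]
ft_force: [1.4, -0.6, 0.3]
gripper_width: 85.0
```

```bash
python3 - <<'E'
from h import *
s=manip.observe(); T=toolT(s); z=T[:3,2]; print(s["time"],s["eef_pos"],"jaw az",np.degrees(np.arctan2(z[1],z[0])),s["qpos"])
d=optics.get_image("top")
im=d["pixels"]; c=cv2.resize(im[205:315,115:235],None,fx=6,fy=5.45,interpolation=cv2.INTER_CUBIC); cv2.imwrite("pics/b2.png",c[:,:,::-1])
hsv=cv2.cvtColor(im,cv2.COLOR_RGB2HSV);H,S,V=[hsv[...,i] for i in range(3)]
m=((H>5)&(H<22)&(S>180)).astype(np.uint8); m[:205]=0;m[315:]=0;m[:,:115]=0;m[:,235:]=0
n,l,st,ce=cv2.connectedComponentsWithStats(m)
for i in range(1,n):
    if st[i][4]>8:
        yx=np.argwhere(l==i)[:,::-1]; Q=onplane(d,yx,115 if ce[i][0]<162 else 74)[:,:2]; v=cv2.fitLine(Q.astype(np.float32),2,0,.01,.01).ravel(); q=Q.mean(0)-[563,289.3]; print(st[i],q,np.degrees(np.arctan2(q[1],q[0])),np.degrees(np.arctan2(v[1],v[0])))
E
```

```text
6.3 [527.44348129  43.59268106 250.38391825] jaw az 11.222102512474258 [ 0.12970229  0.36971791 -0.42600116  2.00600281  0.20857175  0.80699756
 -0.22003518]
[157 239  19  18  64] [17.25172868  2.69521579] 8.879469914524286 -55.76155
```

View pics/b2.png

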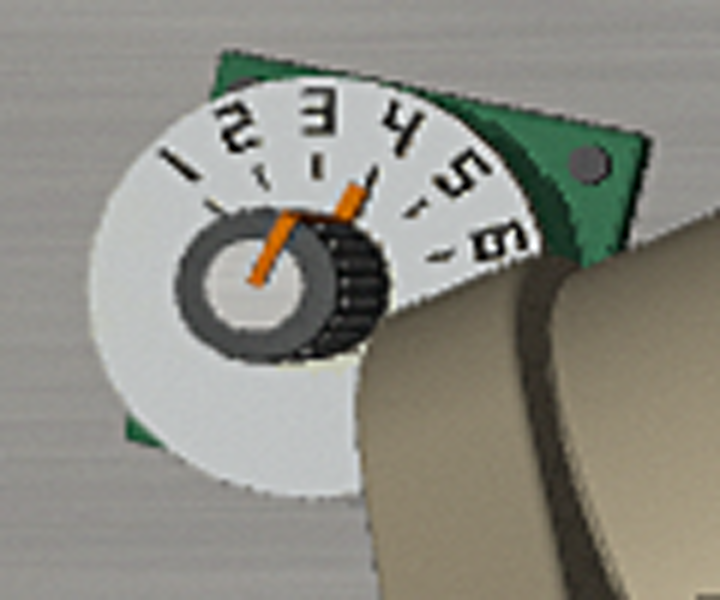

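>>> play_rows(
  plan="0 0 8 -0.002 -0.045 0 0.085; 0 0 16 -0.004 -0.09 0 0.085; 0 0 24 -0.006 -0.135 0 0.085; 0 0 32 -0.008 -0.18 0 0.085; 0 0 40 -0.008 -0.225 0 0.085",
)

```text
time: 6.85
eef_pos: [519.7, -181.2, 250.4]
tool_rot: [-1.465, 1.571, -0.566]
ft_force: [1.5, -0.9, -0.8]
gripper_width: 85.1
```

>>> play_rows(
  plan="0 0 7 0 -0.03 -0.01 0.085; 0 0 14 0 -0.06 -0.02 0.085; 0 0 20 0 -0.0865 -0.03 0.085; 0 0 20.2 0 -0.0865 -0.03 0.085; 0 0 20.2 0 -0.0865 -0.03 0.085",
)

```text
time: 7.35
eef_pos: [519.9, -266.1, 219.8]
tool_rot: [0.774, 1.57, 2.018]
ft_force: [-0.1, -0.1, -0.0]
gripper_width: 85.1
```

```bash
python3 - <<'E'
from h import *
s=manip.observe(); T=toolT(s); z=T[:3,2]; print(s["time"],s["eef_pos"],"jaw az",np.degrees(np.arctan2(z[1],z[0])),s["qpos"])
d=optics.get_image("wrist"); cv2.imwrite("pics/w4.png",d["pixels"][:,:,::-1])
P=cloud(d,s);X,Y,Z=P[...,0],P[...,1],P[...,2]
n=(abs(X-520)<150)&(abs(Y+266)<150)
m=n&(abs(X-520)<35)&(abs(Y+266)<35)&(Z>58)&(Z<76); print(m.sum(),cv2.minAreaRect(P[m][:,:2].astype(np.float32)),np.median(Z[m]))
hsv=cv2.cvtColor(d["pixels"],cv2.COLOR_RGB2HSV);H,S,V=[hsv[...,i] for i in range(3)]
m=((H>100)&(H<130)&(S>120)&n&(Z<30)).astype(np.uint8)
c=max(cv2.findContours(m,0,1)[0],key=cv2.contourArea).reshape(-1,2); print(cv2.boundingRect(c))
print(cv2.minAreaRect(onplane(d,c,10,s)[:,:2].astype(np.float32)))
E
```

```text
7.35 [ 519.86125042 -266.1412465   219.82748956] jaw az 71.27028832918825 [ 0.80818235  0.50926288 -0.62414612  1.91307094  0.39031217  0.8428461
  1.22334315]
714 ((519.2666015625, -265.534423828125), (13.055669784545898, 43.638221740722656), 71.26919555664062) 67.07645267269768
(266, 125, 99, 156)
((519.6373291015625, -264.9924621582031), (99.18299102783203, 169.48660278320312), 71.37117767333984)
```

View pics/w4.png

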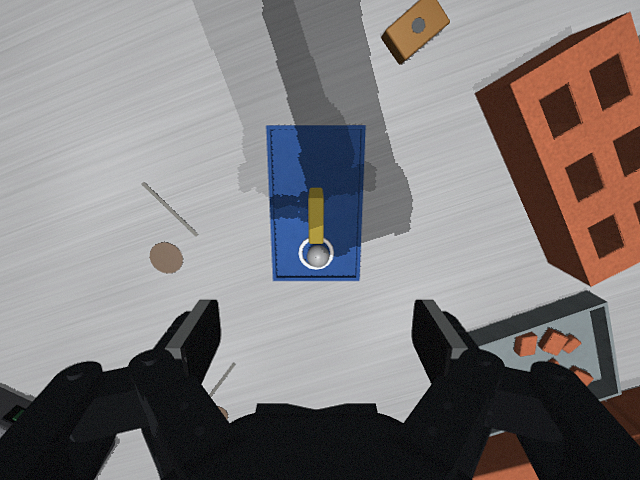

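>>> play_rows(
  plan="0 0 0 0 0 -0.045 0.085; 0 0 0 0 0 -0.09 0.085; 0 0 0 0 0 -0.135 0.085; 0 0 0 0 0 -0.17 0.085; 0 0 0 0 0 -0.189 0.085",
)

```text
time: 7.9
eef_pos: [519.7, -263.9, 29.2]
tool_rot: [1.249, 1.568, 2.496]
ft_force: [0.0, -0.5, 0.6]
gripper_width: 85.4
```

>>> play_rows(
  plan="0 0 0 0 0 0 0.06; 0 0 0 0 0 0 0.035; 0 0 0 0 0 0 0.02; 0 0 0 0 0 0 0.012; 0 0 0 0 0 0 0.008",
)

```text
time: 8.4
eef_pos: [520.5, -266.5, 32.6]
tool_rot: [-1.758, 1.569, -0.512]
ft_force: [-3.0, 1.5, 4.8]
gripper_width: 13.2
```

>>> play_rows(
  plan="0 0 0 0 0 0 0.008; 0 0 0 0 0 0 0.008; 0 0 0 0 0 0 0.008",
)

```text
time: 8.7
eef_pos: [520.5, -266.5, 32.6]
tool_rot: [-1.816, 1.569, -0.57]
ft_force: [-1.1, 0.5, 6.9]
gripper_width: 13.1
```

```bash
python3 - <<'E'
from h import *
s=manip.observe(); print(s["time"],s["eef_pos"],s["ft_force"],s["wrist_torque"],s["gripper_width"])
d=optics.get_image("wrist"); cv2.imwrite("pics/w5.png",d["pixels"][:,:,::-1])
d=optics.get_image("scene"); cv2.imwrite("pics/s5.png",cv2.resize(d["pixels"][210:400,50:250],None,fx=3,fy=3)[:,:,::-1])
E
```

```text
8.7 [ 520.50056475 -266.54486801   32.57368054] [-1.11153623  0.53025101  6.93515148] [ 0.06235941  0.2427974  -0.00044442] 13.132979034653966
```

View pics/w5.png

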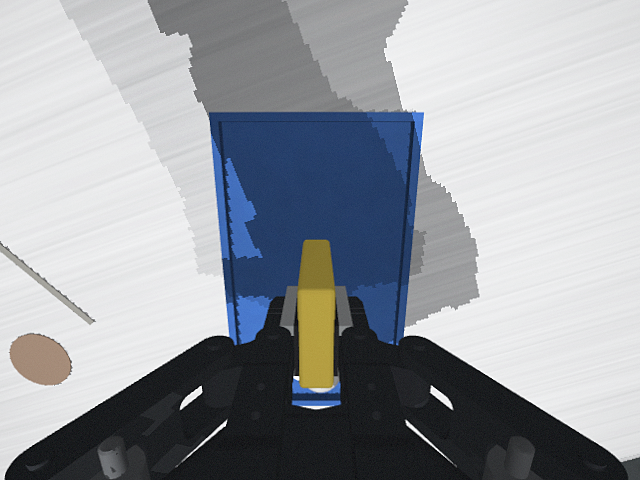

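View pics/s5.png

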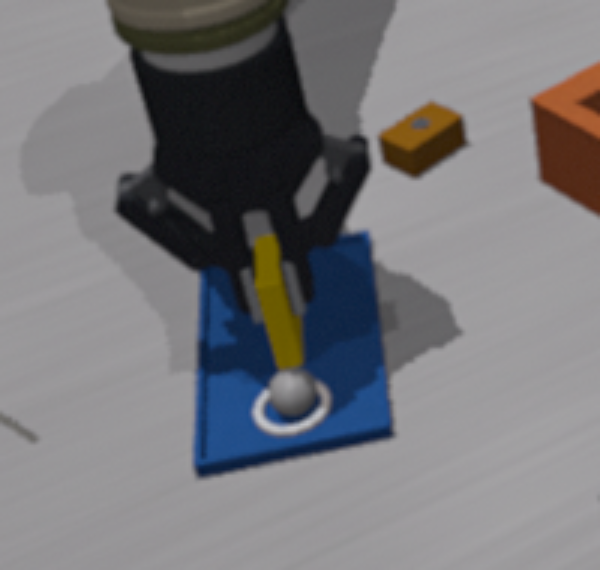

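>>> play_rows(
  plan="0 0 0 0 0 0.004 0.008; 0 0 0 0 0 0.012 0.008; 0 0 0 0 0 0.022 0.008; 0 0 0 0 0 0.034 0.008; 0 0 0 0 0 0.046 0.008",
)

```text
time: 9.3
eef_pos: [520.0, -266.2, 78.5]
tool_rot: [-1.505, 1.571, -0.258]
ft_force: [-0.2, -0.6, -3.7]
gripper_width: 13.4
```

```bash
python3 - <<'E'
from h import *
s=manip.observe(); print(s["time"],s["eef_pos"],s["ft_force"],s["wrist_torque"],s["gripper_width"])
d=optics.get_image("scene"); cv2.imwrite("pics/s6.png",cv2.resize(d["pixels"][190:380,50:250],None,fx=3,fy=3)[:,:,::-1])
E
```

```text
9.3 [ 519.98516313 -266.16056139   78.46589442] [-0.1604673  -0.56222485 -3.67936606] [-0.03547993  0.01224011  0.01160309] 13.40458432918159
```

View pics/s6.png

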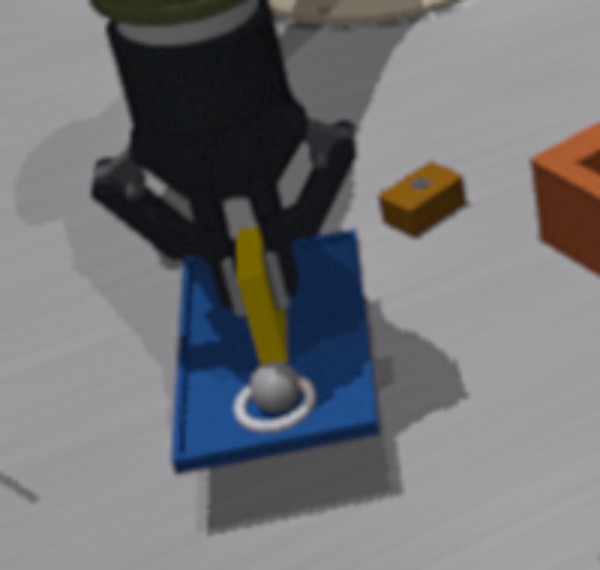

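>>> play_rows(
  plan="0 0 0 0 0 0.012 0.008; 0 0 0 0 0 0.026 0.008; 0 0 0 0 0 0.042 0.008; 0 0 0 0 0 0.058 0.008; 0 0 0 0 0 0.074 0.008",
)

```text
time: 9.85
eef_pos: [519.9, -266.0, 152.7]
tool_rot: [-1.208, 1.571, 0.038]
ft_force: [0.4, -0.2, -4.7]
gripper_width: 13.0
```

>>> play_rows(
  plan="0 0 0 0 0 0.014 0.008; 0 0 0 0 0 0.026 0.008; 0 0 0 0 0 0.036 0.008; 0 0 0 0 0 0.043 0.008; 0 0 0 0 0 0.046 0.008",
)

```text
time: 10.35
eef_pos: [520.1, -266.2, 197.9]
tool_rot: [-1.706, 1.57, -0.46]
ft_force: [-0.4, 0.4, -3.9]
gripper_width: 13.4
```

>>> play_rows(
  plan="0 0 0 0 0.005 0 0.008; 0 0 0 0.001 0.015 0 0.008; 0 0 0 0.003 0.027 0 0.008; 0 0 0 0.004 0.04 0 0.008; 0 0 0 0.006 0.055 0 0.008",
)

```text
time: 10.85
eef_pos: [526.0, -209.5, 197.1]
tool_rot: [1.232, 1.57, 2.478]
ft_force: [-0.3, 0.3, -4.4]
gripper_width: 13.0
```

>>> play_rows(
  plan="0 0 0 0.002 0.015 0 0.008; 0 0 0 0.004 0.03 0 0.008; 0 0 0 0.006 0.045 0 0.008; 0 0 0 0.008 0.06 0 0.008; 0 0 0 0.01 0.075 0 0.008",
)

```text
time: 11.35
eef_pos: [536.2, -134.8, 197.3]
tool_rot: [-1.329, 1.571, -0.083]
ft_force: [-0.2, 0.4, -4.3]
gripper_width: 13.3
```

>>> play_rows(
  plan="0 0 0 0.002 0.015 0 0.008; 0 0 0 0.004 0.03 0 0.008; 0 0 0 0.006 0.045 0 0.008; 0 0 0 0.008 0.06 0 0.008; 0 0 0 0.01 0.075 0 0.008",
)

```text
time: 11.85
eef_pos: [546.1, -59.9, 197.3]
tool_rot: [-2.154, 1.571, -0.908]
ft_force: [-0.6, -1.2, -3.9]
gripper_width: 13.0
```

>>> play_rows(
  plan="0 0 0 0.002 0.015 0 0.008; 0 0 0 0.004 0.029 0 0.008; 0 0 0 0.006 0.041 0 0.008; 0 0 0 0.007 0.05 0 0.008; 0 0 0 0.008 0.056 0 0.008",
)

```text
time: 12.35
eef_pos: [554.1, -4.2, 197.3]
tool_rot: [-0.009, 1.571, 1.238]
ft_force: [0.1, 0.3, -4.6]
gripper_width: 13.1
```

>>> play_rows(
  plan="0 0 0 0 0 0 0.008; 0 0 0 0 0 0 0.008; 0 0 0 0 0 0 0.008; 0 0 0 0 0 0 0.008; 0 0 0 0 0 0 0.008",
)

```text
time: 12.85
eef_pos: [554.0, -5.6, 197.3]
tool_rot: [-2.644, 1.571, -1.399]
ft_force: [-0.1, 0.7, -4.2]
gripper_width: 13.4
```

```bash
cat > chk.py <<'E'
from h import *
import sys
k=sys.argv[1]
s=manip.observe(); T=toolT(s); print(s["time"],s["eef_pos"],T[:3,0].round(4),s["ft_force"],s["wrist_torque"],s["gripper_width"],abs(s["joint_vel"]).max())
for name in("top","scene","wrist"):
    d=optics.get_image(name); cv2.imwrite(f"pics/{name[0]}{k}.png",d["pixels"][:,:,::-1])
    P=cloud(d,s);X,Y,Z=P[...,0],P[...,1],P[...,2]
    hsv=cv2.cvtColor(d["pixels"],cv2.COLOR_RGB2HSV);H,S,V=[hsv[...,i] for i in range(3)]
    m=(H>100)&(H<130)&(S>120)&(abs(X-554)<140)&(abs(Y)<120)&(Z>150)&(Z<190)
    Q=P[m]; f=Q[:,2]<np.median(Q[:,2])+3
    A=np.c_[Q[f][:,:2]-[554,-4.7],np.ones(f.sum())]; c=np.linalg.lstsq(A,Q[f][:,2],rcond=None)[0]
    print(name,m.sum(),"tray rect",cv2.minAreaRect(Q[:,:2].astype(np.float32)),"floor plane slopes deg",np.degrees(c[:2]).round(2),"z",c[2].round(1))
    m=((H<15)&(S>130)&(abs(X-554)<150)&(abs(Y)<120)&(Z>58)&(Z<72))
    if m.sum()>50: print(" brick",m.sum(),cv2.minAreaRect(P[m][:,:2].astype(np.float32)))
E
python3 chk.py 7
```

```text
12.85 [553.98892819  -5.56235179 197.26733999] [ 0.e+00 -2.e-04 -1.e+00] [-0.07672476  0.70738612 -4.19549874] [ 0.01356268 -0.00246216 -0.01068902] 13.37408733134231 0.002716952783840173
top 30 tray rect ((645.1873779296875, 12.228530883789062), (6.588202953338623, 13.416826248168945), 30.73207664489746) floor plane slopes deg [14.06  3.02] z 152.0
 brick 265 ((652.77099609375, 36.7270393371582), (19.955312728881836, 72.82135009765625), 29.927143096923828)
scene 2177 tray rect ((553.2473754882812, -5.74041748046875), (100.37325286865234, 171.45826721191406), 71.25680541992188) floor plane slopes deg [-0.1   0.04] z 167.6
 brick 3222 ((554.5866088867188, -5.682060241699219), (216.4990997314453, 103.36610412597656), 13.191503524780273)
wrist 38160 tray rect ((553.5214233398438, -4.25714111328125), (100.20794677734375, 170.8334503173828), 71.30496215820312) floor plane slopes deg [0.06 0.03] z 169.0
 brick 2063 ((554.1866455078125, -3.1574935913085938), (214.18057250976562, 101.94608306884766), 12.855546951293945)
```

View pics/t7.png

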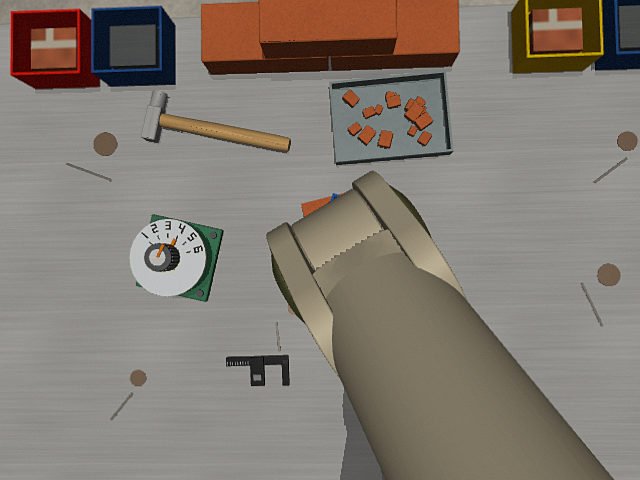

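View pics/s7.png

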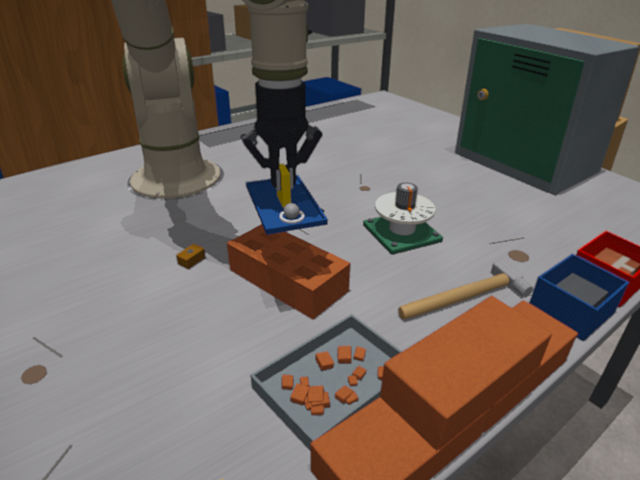

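```bash
python3 -c "
from plant import ticket; print(ticket.job_done())"
```

```text
the job is handed in; nothing more can be done
None
```

The sleeve is at 4, and the arm is holding the ball tray over the middle of the brick with the ball in its pocket. I handed the job in at about 13 s.

- **Sleeve:** It started at 3, and I turned it 25° clockwise. After release the pointer lined up with the 4 tick, and the final top view still shows it there.
- **Tray:** In the last scene and wrist views its middle is about 1 mm from the brick's middle. Its underside is at about 164–165 mm, 10 cm above the brick's top. The fitted tilt is 0.1° or less, and the arm was still.
- **Brick:** It reads within about 2 mm of where it started, and nothing touched it.
- **Other things:** The chip tray, hammer and gauge look unmoved in the top view, and the calibration block looks unmoved in the scene view. I checked these by eye only.

Two checks were weaker or disagreed. The arm blocked the top camera's view of the tray at the end, so its tray reading was unusable and I relied on the other two cameras. The cameras also differed by up to about 4 mm on the sleeve's position when I measured it, which made no difference to the grasp.

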